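# Bring an injection pump's drive gear to its timing line

### The job

Time the injection pump that stands shaft-up in its bench fixture: with a fingertip against a spoke, push the drive gear round clockwise (seen from above; it must never be turned back) until the white line on its rim stands in line with the one long line of the timing scale, then take the hand away. Push gently and do not pinch or grip the gear; if you run past the line, carry on round clockwise for another turn. Leave the loose parts and tools around the pump where they are.

Things in the scene. Friction and masses are not known exactly. Their poses are not given: they have to be found in the camera images.
- pump: Fixed: rotary injection pump standing shaft-up in a green fixture, in a 360 x 360 mm steel drip tray, lip 16 mm. Origin on the vertical axis of pump shaft and gear, at table level; z up. Below the gear's openings lie only the flat clamp plate (180 x 190 mm, top 145 mm above the table) and the pump nose (58 mm radius to 153 mm, 30 mm radius to 168 mm above the table). Place and yaw vary.
- gear (a joint): Angle of the dark steel drive gear about the pump's vertical axis, rad; grows as the gear turns clockwise seen from above. No stops: it goes round and round, and stays where it is left, with an even drag of about 0.3 N m (about 6 N for a fingertip 47 mm from the axis).
- gear_top (a point): Centre of the gear's top face, on the axis, 200 mm above the table. Gear: 22 mm thick, 183 mm across the teeth, rim from 69 mm radius outwards, hub 24 mm radius (shaft nut to 222 mm above the table). Three radial spokes, 16 mm wide, 120 degrees apart, tops 197 mm, undersides 180 mm above the table. The three openings between them go right through, 45 mm wide radially.
- gear_mark (a point): Outer end of the white line on the gear's rim, at the top face, 87 mm from the axis. The line is 5 mm wide and 18 mm long, radial, and lies on the rim in line with the middle of one of the three spokes. It turns with the gear.
- scale: Fixed: aluminium timing scale, a flat sector plate (96 to 132 mm from the gear's axis, 80 degrees long) just outside the gear, its top level with the gear's top face. Origin on the gear's axis at table level, z up; x points from the axis outward along the one long black line (31 x 5 mm). Three short lines (14 mm) stand on each side of it, 10 degrees apart. Its place round the gear varies.
- long_line (a point): Inner end of the long line of the scale, 96.5 mm from the gear's axis, 200 mm above the table.
- rack: Bystander, fixed: wooden injector rack, 60 x 190 x 45 mm, origin under its centre, beside the pump, with injectors standing in it up to 150 mm above the table.
- injector0: Bystander: dark steel injector, 23 mm diameter, 140 mm long, standing loose in the rack; origin at its foot. Leave alone.
- injector1: Bystander: a second, like injector, in the rack; origin at its foot. Leave alone.
- valve: Bystander: loose steel delivery-valve holder, 24 mm diameter, 48 mm tall, standing in the drip tray; origin under its centre. Leave alone.
- socket: Bystander: loose steel socket, 28 mm diameter, 38 mm tall, standing in the drip tray; origin under its centre. Leave alone.
- spanner: Bystander: 200 mm steel spanner lying on the bench beside the pump; origin under its middle. Leave alone.
- dish: Bystander: steel dish, 100 mm across, 35 mm high, on the bench; origin under its centre. Leave alone.
- oiler: Bystander: white plastic oiler, 60 mm diameter, 145 mm tall, on the bench; origin under its centre. Leave alone.

How it is judged:
By the outcome, as a careful person would: the job done as asked, in the order asked, and still so for the second after the job is handed in, with the robot touching nothing.
It also fails if it takes over 54 s, if anything falls off the work surface, if the arm or the gripper's body presses on something with over 40 N, if the wrist force passes 120 N, or if a joint passes its speed limit or range.

### The arm

A 6-joint arm with a two-finger parallel gripper is mounted at the origin on the work surface. World frame = base frame: x ahead of the robot, y to its left, z up, the work surface at z = 0. Lengths are in m, angles in rad, forces in N, time in s.
With the tool pointing down it reaches from about 0.425 to 0.95 m from the base axis. Payload 3.5 kg.
Tool frame: the origin (TCP) lies midway between the tips of the shut fingers; the grasp point (between the pads) lies 19 mm behind it; z points along the fingers, y is the line along which they close (so a half turn about z gives the same grasp; the last joint's range is limited). The gripper opens to 85 mm and grips with 20 to 120 N. Pads are 22 mm wide; open, the fingers measure 114 mm over their backs; the gripper's body (76 mm by 85 mm) begins 54 mm behind the grasp point. The pads swing forward as they close: fully open they stand 13 mm farther back than shut.
Start: joints at [0.97, 0.286, 1.577, -0, 1.279, -0.15], TCP at [0.294, 0.608, 0.208] pointing down, gripper open.
Joint ranges: [-2.77, 2.77], [-0.9, 2.22], [0.21, 2.48], [-1.53, 4.67], [0.24, 2.81], [-2.84, 2.84]. Speed limits (rad/s): [2.79, 2.79, 3.14, 3.14, 3.14, 3.14].

### API

Orientations are given as a unit quaternion [x, y, z, w].
In Python, from plant import get_state, read_camera, ctrl gives the robot as it stands.
- The arm moves only by the shell command python3 -m crank 'ROWS' [FORCE]. ROWS is JSON, a list of rows, each a list of 3 entries, a list of its own where there are three numbers: the shift along the tool's x, y, z in mm, then the turn about the tool's z in degrees, then the closure in counts, from 0 (fully open) to 255 (shut). In form: [[[tx, ty, tz], yaw, claw], ...]. A call has 1 to 10 rows; each row is the pose to reach, as a shift and turn from the pose commanded when the call began, along the tool's axes at that moment; what a row does not reach only later rows make up. A row lasts 1/10 s, in which the tool goes at most 50 mm and 8.59 degrees, less where a joint would pass 70% of its speed; a pose out of reach is approached as far as the arm can. A call with a gripper value outside its range is refused whole. The fingers move at their own pace and stop on an object; FORCE is the grip in N (left out, the last holds). Time passes only in rows, so rows that repeat a pose let the fingers close. It gives the time, the measured TCP pose, the force, the opening and the grip force at its end, in the units of the state.
- get_state(): the state, without advancing time (a new reading comes with each control period).
- read_camera(name): name is "side" or "top"; returns a dict with "frame" (400x640x3 uint8, blue, green, red), "range_z" (400x640 float32, m along the optical axis (not along the pixel's ray), 0 where there is no reading), "vfov" (degrees; the focal length in pixels is half the picture's height over the tangent of half this angle, whatever the lens; pixels are square), "cx", "cy" (the principal point, pixels), "origin" and "orientation" of the camera in the world. Camera axes: x right, y down, z forward; pixel columns grow to the right and rows downward; lengths in m; the calibration is good to about 2 mm. A picture is of the moment at which its call begins.
- ctrl.sign_off(): hands the job in; it is judged then, once.
The state is a dict: "time": time; "qpos": joint angles; "dq": joint speeds; "joint_efforts": joint torques, N m; "eef_pos": TCP position; "tcp_rot": TCP orientation; "contact_force": force on the tool from outside, world axes, zero at the start; "wrist_torque": the same for the moment, N m; "opening": opening from 0.0 (shut) to 1.0 (fully open); "finger_force": force on a finger pad.
Only numpy, scipy, OpenCV 4.12 (cv2) and the standard library are available. Lean on these libraries where they do the work, as an engineer would, in place of code of your own. Each camera call takes 0.05 s, during which the arm holds its last target. There are 200 camera calls.

## Working session

There is one attempt and no reset: what is moved stays moved. The work goes in short steps, Python scripts to look and compute and a shell command to move; the robot and the scene stay as the last step left them, time stands still between calls to the robot, and variables do not carry over. Pictures are saved under pics/ and viewed, at most 10 in all, crops included, and the job is handed in when it is done.

```bash
mkdir -p pics; ls
cat > h.py <<'E'
import numpy as np, cv2
from plant import get_state, read_camera, ctrl
from scipy.spatial.transform import Rotation as R
def cam(n):
    c=read_camera(n); f=c["frame"].shape[0]/2/np.tan(np.radians(c["vfov"])/2)
    z=c["range_z"]; v,u=np.mgrid[:z.shape[0],:z.shape[1]]
    P=np.stack([(u-c["cx"])/f*z,(v-c["cy"])/f*z,z],-1)
    Rm=R.from_quat(c["orientation"]).as_matrix() if np.size(c["orientation"])==4 else np.array(c["orientation"])
    W=P@Rm.T+np.array(c["origin"]); W[z==0]=np.nan
    return c["frame"],W,f,c,Rm
E
python3 - <<'E'
from h import *
for n in("top","side"):
    F,W,f,c,Rm=cam(n); cv2.imwrite(f"pics/{n}0.png",F); print(n,f,c["cx"],c["cy"],c["origin"],Rm.round(3).tolist())
    np.save(n+"W.npy",W)
s=get_state();print({k:np.round(s[k],4).tolist() for k in s})
E
```

```text
pics
top 411.1895610062189 318.6679944674382 205.17308710959972 [0.29429197 0.04162825 1.26895302] [[0.029, -0.98, 0.196], [-1.0, -0.028, 0.01], [-0.004, -0.197, -0.98]]
side 452.67661585002713 319.31411643648886 197.73988178088575 [1.18582299 0.13633214 1.14811674] [[-0.112, 0.839, -0.533], [0.994, 0.088, -0.072], [-0.013, -0.537, -0.843]]
{'time': 0.1, 'qpos': [0.97, 0.2871, 1.578, 0.0, 1.2786, -0.15], 'dq': [-0.0009, -0.0029, -0.0038, 0.0011, -0.0001, 0.001], 'joint_efforts': [0.0013, -40.7295, -29.3703, -0.0001, 0.0034, 0.0], 'eef_pos': [0.2937, 0.607, 0.2069], 'tcp_rot': [0.2235, 0.9747, -0.001, -0.0004], 'contact_force': [-0.5131, 0.149, -0.5026], 'wrist_torque': [-0.0221, 0.0188, -0.0146], 'finger_force': 0.0, 'opening': 0.9985}
```

View pics/top0.png

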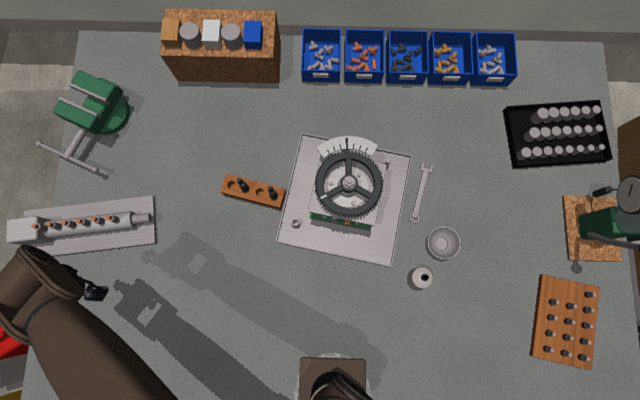

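View pics/side0.png

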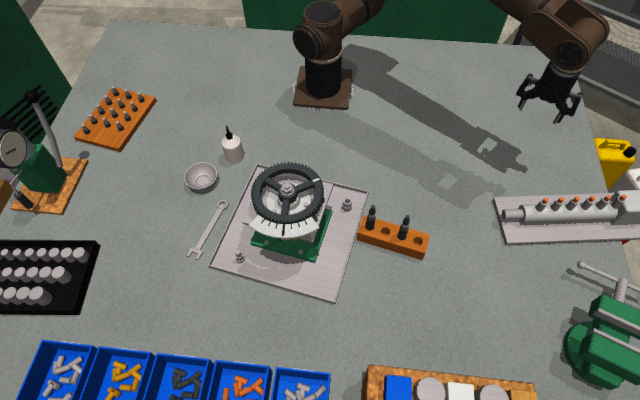

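The top view shows the gear at about (349,184) with the scale beyond it, long line near (347,145). In the side view the gear is at (288,188). Next I'll fit the gear axis and rectify the z = 0.2 m plane.

```bash
cat >> h.py <<'E'
def ortho(n,C,half=0.14,px=400,z=0.2,cc=None):
    F,W,f,c,Rm=cc or cam(n)
    K=np.array([[f,0,c["cx"]],[0,f,c["cy"]],[0,0,1]])
    s=2*half/px   # image: right = -y, up = +x
    A=np.array([[0,-s,C[0]+half],[-s,0,C[1]+half],[0,0,z],[0,0,1]])
    E=np.c_[Rm.T,-Rm.T@np.array(c["origin"])]
    return cv2.warpPerspective(F,np.linalg.inv(K@E@A),(px,px),flags=cv2.INTER_CUBIC)
def axis(W,C):
    from scipy.optimize import least_squares
    m=(abs(W[...,2]-0.2)<.006)&(np.hypot(W[...,0]-C[0],W[...,1]-C[1])<.15)
    p=W[m]
    for _ in range(15):
        r=np.hypot(*(p[:,:2]-C).T); k=(r>.067)&(r<.093)
        q=p[k,:2]; o=least_squares(lambda c:np.hypot(*(q-c).T)-.080,C,loss="soft_l1",f_scale=.005); C=o.x
    return C,k.sum(),np.median(p[k,2])
E
python3 - <<'E'
from h import *
ims=[];Cs=[]
for n,(u,v) in(("top",(349,184)),("side",(288,188))):
    cc=cam(n); W=cc[1]; C,k,z=axis(W,W[v,u,:2]); print(n,W[v,u],C,k,z); Cs.append((cc,C))
C=np.mean([c for _,c in Cs],0);print(C)
np.save("C.npy",C)
cv2.imwrite("pics/o1.png",np.hstack([ortho(None,C,cc=cc) for cc,_ in Cs]))
E
```

```text
top [ 0.56439382 -0.026049    0.21626204] [ 0.57119665 -0.02511744] 1446 0.20047678847563355
side [ 0.57817296 -0.02279753  0.21810049] [ 0.57633814 -0.02627763] 1559 0.20064690662148943
[ 0.5737674  -0.02569754]
```

View pics/o1.png

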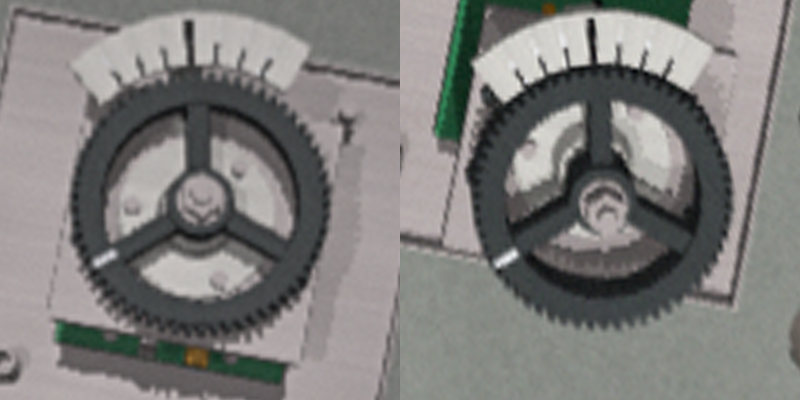

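Rectified views: hub near (200,203), white mark at (104,259), long line at (189,45), so about 116° clockwise to go. I'll use the spoke at about 120° clockwise from +x, which keeps the finger on the near side at the end and the mark visible. The tool's y axis stays along the spoke.

```bash
cat >> h.py <<'E'
C0=np.array([.573,-.026])
def plan(phi,r=.042,d=.027,z=.28):
    """tool-frame shift (mm) and yaw (deg) from now to a place d behind spoke at phi (deg cw from +x)"""
    s=get_state(); M=R.from_quat(s["tcp_rot"]).as_matrix(); a=np.radians(phi)
    T=np.r_[C0+r*np.array([np.cos(a),-np.sin(a)])+d*np.array([np.sin(a),np.cos(a)]),z]
    y=np.degrees(np.arctan2(M[1,1],M[0,1])); yaw=(y+phi+90)%180-90
    print(phi,T.round(3),"shift",(M.T@(T-s["eef_pos"])*1e3).round(1),"yaw",round(yaw,1))
def show():
    s=get_state();print("t",s["time"],"p",np.round(s["eef_pos"],4),"F",np.round(s["contact_force"],1),"q6",np.round(s["qpos"][5],2))
E
python3 -c "
from h import *
plan(119.7)"
```

```text
119.7 [ 0.576 -0.076  0.28 ] shift [-551.2 -492.2  -72.1] yaw 3.9
```

```bash
python3 -m crank '[[[0,0,-50],0,255],[[-40,-36,-75],0,255],[[-75,-67,-75],1,255],[[-110,-98,-75],1,255],[[-145,-130,-75],2,255],[[-180,-161,-75],2,255],[[-215,-192,-75],3,255],[[-250,-223,-75],3,255],[[-285,-254,-75],4,255],[[-320,-286,-75],4,255]]' 20 && python3 -m crank '[[[-35,-31,0],0,255],[[-70,-62,0],0,255],[[-105,-93,0],0,255],[[-140,-125,0],0,255],[[-175,-156,0],0,255],[[-205,-185,0],0,255],[[-225,-202,0],0,255],[[-231,-206,0],0,255],[[-231,-206,0],0,255]]'
python3 -c "
from h import *
plan(119.7);show()
cc=cam('side');cv2.imwrite('pics/s2.png',cv2.resize(cc[0][90:290,160:420],None,fx=3,fy=3)[:600,:780])"
```

```text
time: 1.2
eef_pos: [0.4577, 0.209, 0.2831]
tcp_rot: [0.257, 0.966, 0.0, 0.0]
contact_force: [0.6, 0.0, 0.6]
opening: -0.007
finger_force: 0.0
time: 2.1
eef_pos: [0.5554, -0.0835, 0.2827]
tcp_rot: [0.258, 0.966, 0.0, -0.001]
contact_force: [-0.7, -0.4, -0.2]
opening: 0.003
finger_force: 0.0
119.7 [ 0.576 -0.076  0.28 ] shift [-13.8  16.7   2.6] yaw -0.2
t 2.1 p [ 0.5554 -0.0835  0.2827] F [-0.7 -0.4 -0.2] q6 -1.38
```

View pics/s2.png

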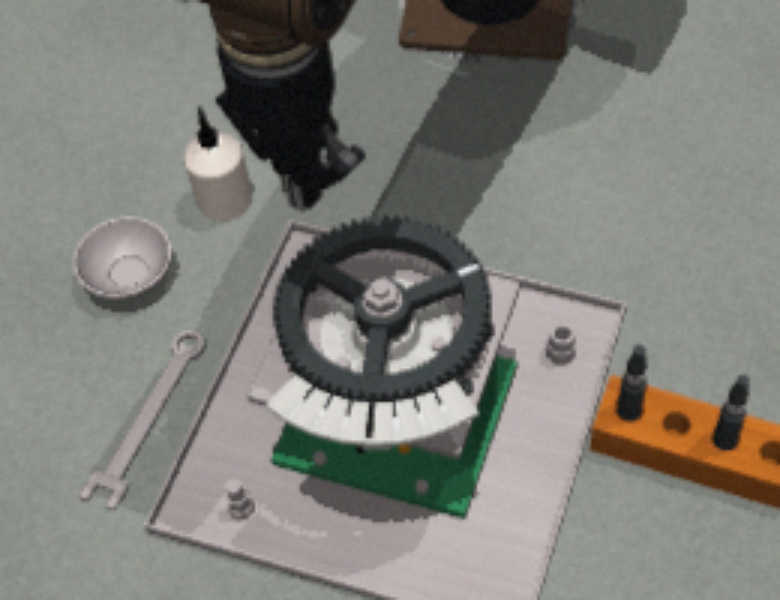

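The fingers are shut and hang behind and above the gear at crop pixel (310,200). The gear is untouched, with the mark at (468,270). I'll make the small correction, then check before going down.

```bash
python3 -c "
from h import *
plan(119.7,.039,.0245)"; python3 -m crank '[[[-8,8,0],0,255],[[-11,14,20],0,255],[[-11,14,40],0,255],[[-11,14,40],0,255]]'
python3 - <<'E'
from h import *
plan(119.7,.039,.0245,.18);show()
for n in("top","side"):
    cc=cam(n);F,W,f,c,Rm=cc
    for zz in ((.225,.25),(.25,.28)):
        p=get_state()["eef_pos"]
        m=(W[...,2]>zz[0])&(W[...,2]<zz[1])&(np.hypot(W[...,0]-p[0],W[...,1]-p[1])<.05)
        q=(W[m]-p)@R.from_quat(get_state()["tcp_rot"]).as_matrix()*1e3
        if len(q): print(n,zz,len(q),np.percentile(q,5,axis=0).round(),np.percentile(q,95,axis=0).round())
E
```

```text
119.7 [ 0.575 -0.072  0.28 ] shift [-12.   18.9   2.8] yaw -0.1
time: 2.55
eef_pos: [0.5705, -0.0739, 0.2397]
tcp_rot: [0.256, 0.967, 0.0, -0.003]
contact_force: [-0.1, 1.0, -0.7]
opening: -0.001
finger_force: 0.0
119.7 [ 0.575 -0.072  0.18 ] shift [-3.3  3.9 59.7] yaw 0.0
t 2.55 p [ 0.5705 -0.0739  0.2397] F [-0.1  1.  -0.7] q6 -1.36
side (0.225, 0.25) 4 [15. 40. 17.] [23. 44. 18.]
side (0.25, 0.28) 22 [-10.  -5. -36.] [  2.  14. -25.]
```

```bash
python3 -m crank '[[[-3,4,10],0,255],[[-3,4,22],0,255],[[-3,4,32],0,255],[[-3,4,38],0,255]]'; python3 -m crank '[[[0,0,8],0,255],[[0,0,16],0,255],[[0,0,21],0,255],[[0,0,21],0,255]]'; python3 -c "
from h import *
plan(119.7,.039,.0245,.18);show()"
```

```text
time: 3.05
eef_pos: [0.5758, -0.0741, 0.2033]
tcp_rot: [0.257, 0.966, 0.0, -0.001]
contact_force: [-1.0, 0.0, 0.3]
opening: 0.0
finger_force: 0.0
time: 3.45
eef_pos: [0.576, -0.0741, 0.183]
tcp_rot: [0.257, 0.966, 0.0, -0.001]
contact_force: [0.1, 0.7, -0.1]
opening: -0.001
finger_force: 0.0
119.7 [ 0.575 -0.072  0.18 ] shift [1.9 1.3 3. ] yaw -0.1
t 3.45 p [ 0.576  -0.0741  0.183 ] F [ 0.1  0.7 -0.1] q6 -1.35
```

```bash
cat >> h.py <<'E'
def arc(phis,r=.040,d=.019,z=.182):
    for p in phis: plan(p,r,d,z)
E
python3 -c "
from h import *
arc([119.7+4*i for i in range(0,10)])"
```

```text
119.7 [ 0.57  -0.07   0.182] shift [7.4 0.3 1. ] yaw -0.1
123.7 [ 0.567 -0.07   0.182] shift [10.2 -0.9  1. ] yaw 3.9
127.7 [ 0.564 -0.069  0.182] shift [13.2 -1.9  1. ] yaw 7.9
131.7 [ 0.561 -0.069  0.182] shift [16.1 -2.8  1. ] yaw 11.9
135.7 [ 0.558 -0.068  0.182] shift [19.2 -3.4  1. ] yaw 15.9
139.7 [ 0.555 -0.066  0.182] shift [22.2 -3.8  1. ] yaw 19.9
143.7 [ 0.552 -0.065  0.182] shift [25.3 -4.   1. ] yaw 23.9
147.7 [ 0.549 -0.063  0.182] shift [28.4 -4.   1. ] yaw 27.9
151.7 [ 0.547 -0.062  0.182] shift [31.5 -3.7  1. ] yaw 31.9
155.7 [ 0.544 -0.06   0.182] shift [34.5 -3.3  1. ] yaw 35.9
```

```bash
python3 -m crank '[[[3,0,1],0,255],[[5.5,0,1],0,255],[[7.5,0,1],0,255],[[10,-1,1],4,255],[[13,-2,1],8,255],[[16,-3,1],12,255],[[19,-3.5,1],16,255],[[22,-4,1],20,255],[[25,-4,1],24,255],[[25,-4,1],24,255]]'
python3 - <<'E'
from h import *
show()
cs=[cam(n) for n in("top","side")]
cv2.imwrite("pics/o3.png",np.hstack([ortho(None,C0,cc=c) for c in cs]))
arc([143.7+4*i for i in range(0,10)])
E
```

```text
time: 4.45
eef_pos: [0.5527, -0.0651, 0.1835]
tcp_rot: [0.453, 0.892, 0.0, 0.0]
contact_force: [-0.8, 0.4, -0.9]
opening: -0.003
finger_force: 0.0
t 4.45 p [ 0.5527 -0.0651  0.1835] F [-0.8  0.4 -0.9] q6 -0.93
143.7 [ 0.552 -0.065  0.182] shift [ 0.8 -0.6  1.5] yaw -0.0
147.7 [ 0.549 -0.063  0.182] shift [ 3.6 -1.8  1.5] yaw 4.0
151.7 [ 0.547 -0.062  0.182] shift [ 6.5 -2.8  1.5] yaw 8.0
155.7 [ 0.544 -0.06   0.182] shift [ 9.5 -3.7  1.5] yaw 12.0
159.7 [ 0.542 -0.058  0.182] shift [12.5 -4.3  1.5] yaw 16.0
163.7 [ 0.54  -0.055  0.182] shift [15.6 -4.7  1.5] yaw 20.0
167.7 [ 0.538 -0.053  0.182] shift [18.7 -4.9  1.5] yaw 24.0
171.7 [ 0.536 -0.051  0.182] shift [21.8 -4.8  1.5] yaw 28.0
175.7 [ 0.535 -0.048  0.182] shift [24.8 -4.6  1.5] yaw 32.0
179.7 [ 0.533 -0.045  0.182] shift [27.9 -4.1  1.5] yaw 36.0
```

View pics/o3.png

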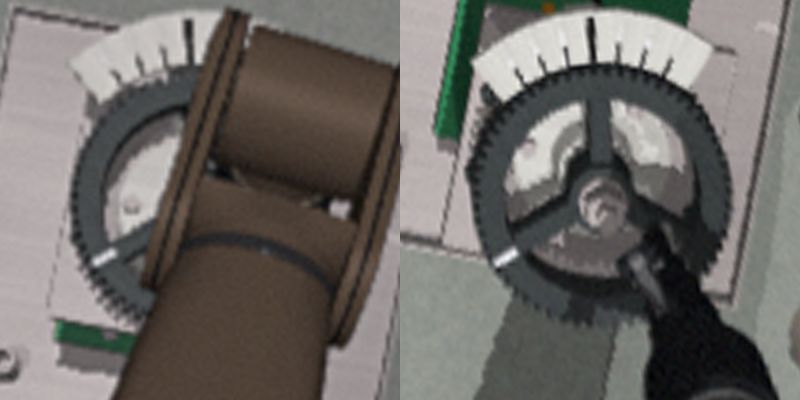

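The mark has not moved: still (104,259) and (505,259). The finger stands at about (655,235), close to the right-hand spoke. I'll take a closer look at the tip.

Run:
```python
from h import *
cc=cam("side");F,W,f,c,Rm=cc
cv2.imwrite("pics/s4.png",cv2.resize(F[130:240,230:350],(720,600)[0:2] if 0 else (654,600),interpolation=cv2.INTER_CUBIC))
p=np.array(get_state()["eef_pos"]);q=Rm.T@(p-c["origin"]);print("tcp crop px",(np.array([f*q[0]/q[2]+c["cx"]-230,f*q[1]/q[2]+c["cy"]-130])*5.45).round())
for P in ([.573,-.026,.2],):
    q=Rm.T@(np.array(P)-c["origin"]);print((np.array([f*q[0]/q[2]+c["cx"]-230,f*q[1]/q[2]+c["cy"]-130])*5.45).round())
```

```text
tcp crop px [240. 305.]
[314. 328.]
```

View pics/s4.png

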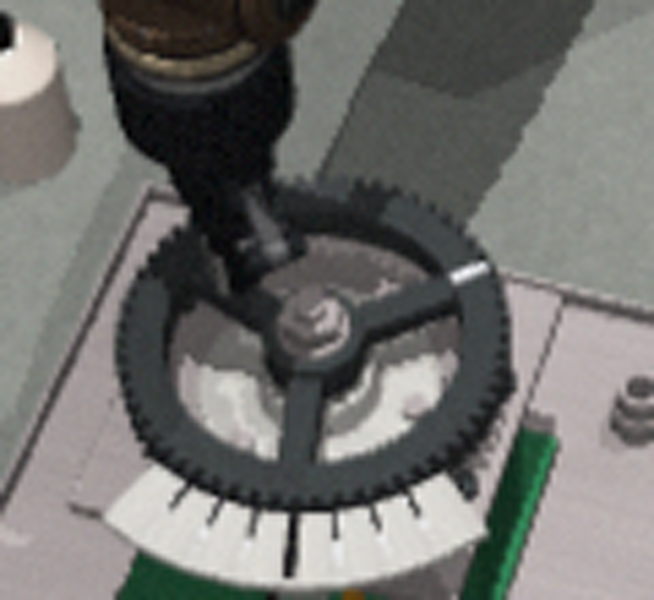

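Run:
```python
from h import *
F,W,f,c,Rm=cam("side"); s=get_state()
M=R.from_quat(s["tcp_rot"]).as_matrix(); Q=(W-s["eef_pos"])@M*1e3
print("tool axes x",M[:,0].round(2),"y",M[:,1].round(2))
for v in range(172,188): 
    print(v," ".join("%4.0f,%4.0f,%4.0f|"%tuple(Q[v,u]*[1,1,-1]) for u in range(266,288,2)))
```

```text
tool axes x [-0.59  0.81 -0.  ] y [0.81 0.59 0.  ]
172   -2, -38,  17|  -14,  15,  89|   -9,  16,  87|   -3,  12,  78|    2,  13,  76|   -4,  43, 116|   -2,  50, 123|    2,  52, 122|    9,  47, 111|   11,  54, 118|   46, -22,   3|
173   -3, -38,  13|  -12,   6,  73|   -9,  14,  81|   -4,  14,  77|   -1,  18,  79|   -5,  44, 114|   -3,  52, 122|    2,  53, 120|    6,  55, 119|   10,  57, 120|   56, -47, -39|
174   -5, -32,  18|  -13,  10,  74|  -10,  15,  78|   -6,  19,  80|  -10,  44, 113|   -6,  45, 112|   -4,  54, 120|    1,  53, 117|    5,  56, 117|    9,  59, 118|   54, -45, -40|
175   -6, -30,  17|  -13,   8,  68|  -10,  15,  74|  nan, nan, nan|  -11,  46, 113|   -8,  51, 116|   -3,  52, 114|   -1,  57, 119|    3,  60, 119|    9,  58, 113|   52, -40, -37|
176   -8, -26,  19|  -11,  -2,  50|  -10,  13,  68|  -12,  35,  95|  -12,  47, 111|  -10,  55, 118|   -6,  57, 118|   -1,  58, 116|    2,  61, 117|    7,  62, 115|   12,  61, 109|
177   -9, -23,  18|  -11,  -2,  46|   -9,   7,  55|  -12,  32,  88|  -12,  46, 105|  -11,  58, 120|   -7,  59, 118|   -2,  59, 113|    3,  59, 111|  
[... 1130 characters left out ...]
  -12,  -9,   7|   -8,  -5,   9|   -5,  -0,  12|   -1,   5,  16|    3,   7,  16|    8,   8,  13|   13,  12,  14|   12,  27,  34|   17,  29,  34|   20,  35,  39|
185   -9, -38, -37|  -13, -10,   2|   -9,  -3,   7|   -6,   3,  14|   -1,   5,  12|    1,  13,  20|    7,  11,  13|   10,  16,  18|   11,  30,  35|   13,  37,  42|   18,  38,  40|
186  -11, -35, -37|   -6, -32, -36|  -10,  -4,   2|   -6,   2,   7|   -3,  10,  15|    0,  14,  17|    5,  17,  18|    9,  20,  20|   10,  32,  34|   12,  40,  42|   17,  40,  38|
187  -13, -31, -35|   -7, -31, -40|   -3, -27, -38|   -7,   4,   6|   -3,   8,   8|    0,  12,  11|    4,  17,  14|    7,  24,  20|    8,  35,  34|   11,  40,  38|   15,  44,  40|
```

The depth data shows the spoke top directly under the reported TCP, with nothing of the finger there. So the real tip ends above the spoke, higher than the reported TCP. I'll lift straight up and measure the tip against the tool frame.

```bash
python3 -m crank '[[[0,0,-15],0,255],[[0,0,-40],0,255],[[0,0,-80],0,255],[[0,0,-110],0,255],[[0,0,-120],0,255],[[0,0,-120],0,255],[[0,0,-120],0,255]]'
python3 - <<'E'
from h import *
F,W,f,c,Rm=cam("side"); s=get_state(); show()
M=R.from_quat(s["tcp_rot"]).as_matrix(); Q=(W-s["eef_pos"])@M*1e3
q=Rm.T@(np.array(s["eef_pos"])-c["origin"]);u0,v0=int(f*q[0]/q[2]+c["cx"]),int(f*q[1]/q[2]+c["cy"]);print(u0,v0)
m=(np.abs(Q[...,0])<60)&(np.abs(Q[...,1])<60)&(Q[...,2]>-130)&(Q[...,2]<40)
for lo in range(-130,41,10):
    k=m&(Q[...,2]>=lo)&(Q[...,2]<lo+10)
    if k.sum()>3: print("height above TCP",-lo-10,k.sum(),np.percentile(Q[k],5,axis=0).round()[:2],np.percentile(Q[k],95,axis=0).round()[:2])
v1=max(0,v0-70);u1=u0-60
cr=cv2.resize(F[v1:v1+110,u1:u1+120],(654,600),interpolation=cv2.INTER_CUBIC)
cv2.drawMarker(cr,(int((u0-u1)*5.45),int((v0-v1)*5.45)),(0,0,255),0,20,2)
cv2.imwrite("pics/s5.png",cr)
E
```

```text
time: 5.35
eef_pos: [0.5522, -0.0651, 0.3016]
tcp_rot: [0.453, 0.892, -0.0, -0.001]
contact_force: [-0.3, 0.2, 0.8]
opening: -0.002
finger_force: 0.0
t 5.4 p [ 0.5519 -0.065   0.3008] F [ 0.4 -0.7 -0.6] q6 -0.93
269 157
height above TCP 120 81 [-19.  16.] [18. 56.]
height above TCP 110 80 [-17.  16.] [11. 59.]
height above TCP 100 32 [-17. -12.] [-4. 51.]
height above TCP 90 40 [-17. -10.] [ 3. 41.]
height above TCP 80 18 [-13. -34.] [-4. 34.]
height above TCP 70 32 [-14.  -8.] [ 2. 31.]
height above TCP 60 6 [-13.  -9.] [-12.  12.]
height above TCP 50 10 [-11.  -5.] [-7.  8.]
height above TCP 40 26 [-11.   2.] [ 5. 15.]
height above TCP 30 23 [-11.  -3.] [10. 13.]
```

View pics/s5.png

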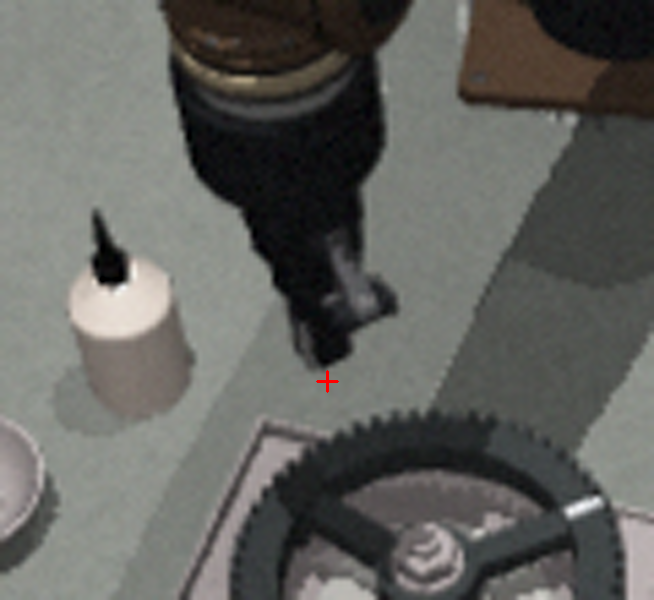

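Clean view: the tip's lower edge is near crop (325,365), visibly above the red TCP cross at (327,381). I'll solve for the height offset of that front bottom edge.

The observed corners fit a tip about 30 mm above the reported TCP and centred laterally (x ±11, y ±14 mm). The gripper body is shifted by the same amount. I'll go back behind the spoke and descend 30 mm deeper in small steps, watching the force.

```bash
python3 -c "
from h import *
plan(119.7,.039,.0255,.27)"
```

```text
119.7 [ 0.576 -0.073  0.27 ] shift [-20.3  14.9  30.5] yaw -24.1
```

```bash
python3 -m crank '[[[-7,5,0],-8,255],[[-14,10,10],-16,255],[[-20,15,20],-24,255],[[-20,15,40],-24,255],[[-20,15,65],-24,255],[[-20,15,80],-24,255],[[-20,15,80],-24,255]]'; python3 -c "
from h import *
plan(119.7,.039,.0255,.155);show()"
```

```text
time: 6.2
eef_pos: [0.5746, -0.072, 0.2189]
tcp_rot: [0.257, 0.966, 0.0, -0.004]
contact_force: [0.4, 0.2, -0.5]
opening: 0.001
finger_force: 0.0
119.7 [ 0.576 -0.073  0.155] shift [-1.8  0.2 63.8] yaw -0.1
t 6.2 p [ 0.5746 -0.072   0.2189] F [ 0.4  0.2 -0.5] q6 -1.35
```

```bash
python3 -m crank '[[[-2,0,15],0,255],[[-2,0,30],0,255],[[-2,0,38],0,255],[[-2,0,42],0,255],[[-2,0,46],0,255]]'; python3 -m crank '[[[0,0,4],0,255],[[0,0,8],0,255],[[0,0,12],0,255]]';python3 -m crank '[[[0,0,3],0,255],[[0,0,6],0,255],[[0,0,6],0,255]]'
python3 - <<'E'
from h import *
show()
F,W,f,c,Rm=cam("side")
cv2.imwrite("pics/s6.png",cv2.resize(F[130:240,230:350],(654,600),interpolation=cv2.INTER_CUBIC))
arc([119.7+4*i for i in range(0,9)],z=.154)
E
```

```text
time: 6.7
eef_pos: [0.5786, -0.0736, 0.1769]
tcp_rot: [0.257, 0.966, 0.0, 0.0]
contact_force: [0.0, 0.5, 1.1]
opening: -0.005
finger_force: 0.0
time: 7.0
eef_pos: [0.5787, -0.0736, 0.1652]
tcp_rot: [0.257, 0.966, -0.0, 0.0]
contact_force: [-0.0, 0.4, 0.7]
opening: -0.001
finger_force: 0.0
time: 7.3
eef_pos: [0.5782, -0.0735, 0.1585]
tcp_rot: [0.257, 0.966, 0.0, -0.0]
contact_force: [0.8, -0.8, 0.5]
opening: 0.006
finger_force: 0.0
t 7.3 p [ 0.5782 -0.0735  0.1585] F [ 0.8 -0.8  0.5] q6 -1.35
119.7 [ 0.57  -0.07   0.154] shift [ 9.2 -1.4  4.9] yaw -0.1
123.7 [ 0.567 -0.07   0.154] shift [12.  -2.6  4.9] yaw 3.9
127.7 [ 0.564 -0.069  0.154] shift [14.9 -3.7  4.9] yaw 7.9
131.7 [ 0.561 -0.069  0.154] shift [17.9 -4.5  4.9] yaw 11.9
135.7 [ 0.558 -0.068  0.154] shift [20.9 -5.1  4.9] yaw 15.9
139.7 [ 0.555 -0.066  0.154] shift [24.  -5.5  4.9] yaw 19.9
143.7 [ 0.552 -0.065  0.154] shift [27.1 -5.7  4.9] yaw 23.9
147.7 [ 0.549 -0.063  0.154] shift [30.2 -5.7  4.9] yaw 27.9
151.7 [ 0.547 -0.062  0.154] shift [33.3 -5.5  4.9] yaw 31.9
```

View pics/s6.png

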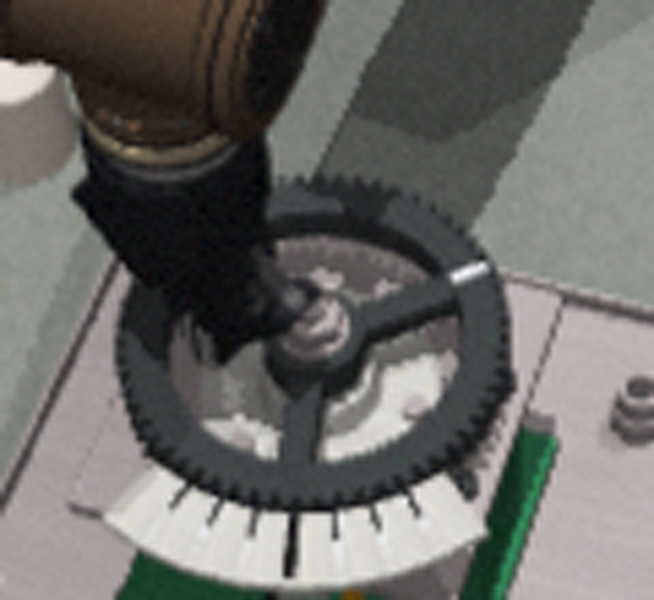

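The finger is now inside the opening (tip about (230,355)), with the gear unmoved. Starting the push, slightly further out along the spoke to clear the nut.

```bash
python3 -m crank '[[[3,-2,2],0,255],[[6,-4,4],0,255],[[9,-5.5,4],0,255],[[12,-6.5,4],4,255],[[15.5,-7.5,4],8,255],[[18.5,-8.5,4],12,255],[[22,-9,4],16,255],[[25.5,-9.5,4],20,255],[[28.5,-9.5,4],24,255],[[28.5,-9.5,4],24,255]]'
cat >> h.py <<'E'
def mark(n="side",save=None,quiet=False):
    cc=cam(n); C,_,_=axis(cc[1],C0) if 0 else (C0,0,0)
    px=560;half=.14;s=2*half/px
    I=ortho(None,C,half,px,.2,cc)
    if save: cv2.imwrite(save,I)
    g=I.min(2).astype(np.uint8); pos=lambda b:C[:2]+half-np.array([b[1],b[0]])*s
    yy,xx=np.mgrid[:px,:px]; x=C[0]+half-yy*s; y=C[1]+half-xx*s
    r=np.hypot(x-C[0],y-C[1]); m=((g>130)&(r>.066)&(r<.09)).astype(np.uint8)
    k,l,st,ce=cv2.connectedComponentsWithStats(m)
    for i in range(1,k):
        if 100<st[i,4]<900: p=pos(ce[i]);print(n,"white",st[i,4],p.round(4),"phi",np.degrees(np.arctan2(-(p[1]-C[1]),p[0]-C[0])).round(1),"r",np.hypot(*(p-C)).round(4))
    m=((g<80)&(r>.1)&(r<.129)&(x>C[0]+.05)).astype(np.uint8)
    k,l,st,ce=cv2.connectedComponentsWithStats(m)
    for i in range(1,k):
        if st[i,4]>250: p=pos(ce[i]);print(n,"line",st[i,4],p.round(4),"phi",np.degrees(np.arctan2(-(p[1]-C[1]),p[0]-C[0])).round(1),"r",np.hypot(*(p-C)).round(4))
E
python3 - <<'E'
from h import *
show(); mark()
arc([143.7+4*i for i in range(0,11)],r=.043,z=.154)
E
```

```text
time: 8.35
eef_pos: [0.5501, -0.0684, 0.1554]
tcp_rot: [0.453, 0.891, 0.0, 0.002]
contact_force: [4.4, -1.8, -2.3]
opening: -0.0
finger_force: 2.2
t 8.35 p [ 0.5501 -0.0684  0.1554] F [ 4.4 -1.8 -2.3] q6 -0.94
side white 531 [ 0.6225 -0.0716] phi 42.6 r 0.0673
side white 498 [0.5648 0.0501] phi -96.1 r 0.0765
side line 414 [ 0.687  -0.0199] phi -3.1 r 0.1142
side line 2263 [0.6393 0.0756] phi -56.9 r 0.1213
side line 446 [0.6456 0.052 ] phi -47.0 r 0.1065
143.7 [ 0.55  -0.067  0.154] shift [1.6 0.6 1.4] yaw -0.1
147.7 [ 0.547 -0.065  0.154] shift [ 4.6 -0.6  1.4] yaw 3.9
151.7 [ 0.544 -0.063  0.154] shift [ 7.8 -1.6  1.4] yaw 7.9
155.7 [ 0.542 -0.061  0.154] shift [10.9 -2.4  1.3] yaw 11.9
159.7 [ 0.539 -0.059  0.154] shift [14.2 -3.   1.3] yaw 15.9
163.7 [ 0.537 -0.056  0.154] shift [17.4 -3.3  1.3] yaw 19.9
167.7 [ 0.535 -0.054  0.154] shift [20.7 -3.4  1.3] yaw 23.9
171.7 [ 0.533 -0.051  0.154] shift [24.  -3.3  1.3] yaw 27.9
175.7 [ 0.532 -0.048  0.154] shift [27.3 -3.   1.3] yaw 31.9
179.7 [ 0.53  -0.045  0.154] shift [30.5 -2.4  1.3] yaw 35.9
183.7 [ 0.529 -0.042  0.154] shift [33.7 -1.6  1.3] yaw 39.9
```

The gear moved with the finger to about 264°, so roughly 93° remain. Contact force is about 5 N.

```bash
python3 -m crank '[[[3.5,-1,0],4,255],[[6.5,-2,0],8,255],[[10,-3,0],12,255],[[13,-3.5,0],16,255],[[16,-4,0],20,255],[[19.5,-4,0],24,255],[[23,-4,0],28,255],[[26,-3.5,0],32,255],[[29,-3,0],36,255],[[32,-2,0],40,255]]'
python3 - <<'E'
from h import *
show(); mark()
arc([183.7+4*i for i in range(0,11)],r=.043,z=.154)
E
```

```text
time: 9.4
eef_pos: [0.529, -0.045, 0.1555]
tcp_rot: [0.731, 0.682, -0.001, 0.002]
contact_force: [2.3, -5.4, -1.6]
opening: -0.003
finger_force: 3.1
t 9.4 p [ 0.529  -0.045   0.1555] F [ 2.3 -5.4 -1.6] q6 -0.2
side white 497 [0.6146 0.0394] phi -57.6 r 0.0775
side line 418 [ 0.6871 -0.0199] phi -3.1 r 0.1143
side line 2270 [0.6393 0.0756] phi -56.9 r 0.1213
side line 457 [0.6456 0.0521] phi -47.1 r 0.1066
183.7 [ 0.529 -0.042  0.154] shift [ 2.1 -0.1  1.5] yaw -0.4
187.7 [ 0.528 -0.039  0.154] shift [ 5.2 -1.3  1.4] yaw 3.6
191.7 [ 0.527 -0.036  0.154] shift [ 8.3 -2.3  1.4] yaw 7.6
195.7 [ 0.526 -0.033  0.154] shift [11.5 -3.1  1.4] yaw 11.6
199.7 [ 0.526 -0.029  0.154] shift [14.7 -3.7  1.4] yaw 15.6
203.7 [ 0.526 -0.026  0.154] shift [18.  -4.1  1.4] yaw 19.6
207.7 [ 0.526 -0.023  0.154] shift [21.2 -4.2  1.4] yaw 23.6
211.7 [ 0.526 -0.02   0.154] shift [24.5 -4.1  1.4] yaw 27.6
215.7 [ 0.527 -0.016  0.154] shift [27.8 -3.7  1.4] yaw 31.6
219.7 [ 0.528 -0.013  0.154] shift [31.  -3.2  1.3] yaw 35.6
223.7 [ 0.529 -0.01   0.154] shift [34.2 -2.4  1.3] yaw 39.6
```

```bash
python3 -m crank '[[[3.5,-1,0],4,255],[[6.5,-2,0],8,255],[[10,-3,0],12,255],[[13,-3.5,0],16,255],[[16,-4,0],20,255],[[19.5,-4,0],24,255],[[23,-4,0],28,255],[[26,-3.5,0],32,255],[[29,-3,0],36,255],[[32,-2,0],40,255]]'
python3 - <<'E'
from h import *
show(); mark(save="pics/m1.png")
arc([223.7+2*i for i in range(0,10)],r=.043,z=.154)
E
```

```text
time: 10.45
eef_pos: [0.5274, -0.0127, 0.1554]
tcp_rot: [0.92, 0.392, -0.002, 0.001]
contact_force: [-3.2, -4.7, 1.9]
opening: -0.006
finger_force: 3.1
t 10.45 p [ 0.5274 -0.0127  0.1554] F [-3.2 -4.7  1.9] q6 0.55
side white 480 [ 0.6476 -0.0015] phi -18.2 r 0.0785
side white 477 [ 0.6403 -0.0299] phi 3.3 r 0.0674
side white 740 [ 0.626  -0.0665] phi 37.4 r 0.0667
side white 385 [0.6273 0.0136] phi -36.1 r 0.0672
side white 108 [0.605  0.0327] phi -61.4 r 0.0669
side line 422 [ 0.6871 -0.0199] phi -3.1 r 0.1143
side line 2279 [0.6394 0.0756] phi -56.8 r 0.1213
side line 467 [0.6454 0.052 ] phi -47.1 r 0.1064
223.7 [ 0.529 -0.01   0.154] shift [ 2.1 -0.6  1.4] yaw -0.3
225.7 [ 0.529 -0.008  0.154] shift [ 3.6 -1.3  1.4] yaw 1.7
227.7 [ 0.53  -0.007  0.154] shift [ 5.2 -1.9  1.4] yaw 3.7
229.7 [ 0.531 -0.005  0.154] shift [ 6.7 -2.4  1.4] yaw 5.7
231.7 [ 0.531 -0.004  0.154] shift [ 8.3 -2.9  1.4] yaw 7.7
233.7 [ 0.532 -0.003  0.154] shift [ 9.9 -3.3  1.4] yaw 9.7
235.7 [ 0.533 -0.001  0.154] shift [11.5 -3.7  1.4] yaw 11.7
237.7 [0.534 0.    0.154] shift [13.1 -4.   1.4] yaw 13.7
239.7 [0.535 0.002 0.154] shift [14.7 -4.3  1.3] yaw 15.7
241.7 [0.536 0.003 0.154] shift [16.3 -4.5  1.3] yaw 17.7
```

```bash
python3 -m crank '[[[1.5,-0.5,0],2,255],[[3,-1,0],4,255],[[4.5,-1.5,0],6,255],[[6.5,-2,0],8,255],[[8,-2.5,0],10,255],[[9.5,-3,0],12,255],[[9.5,-3,0],12,255]]'
python3 - <<'E'
from h import *
show(); mark()
E
```

```text
time: 11.2
eef_pos: [0.5318, -0.003, 0.1554]
tcp_rot: [0.956, 0.295, -0.002, 0.001]
contact_force: [-3.1, -3.4, 2.0]
opening: -0.005
finger_force: 2.5
t 11.2 p [ 0.5318 -0.003   0.1554] F [-3.1 -3.4  2. ] q6 0.78
side white 479 [ 0.6515 -0.0186] phi -5.4 r 0.0789
side white 269 [ 0.6401 -0.0364] phi 8.8 r 0.0679
side white 534 [0.6301 0.0085] phi -31.2 r 0.0668
side white 745 [ 0.6259 -0.0666] phi 37.5 r 0.0667
side white 113 [0.6052 0.0326] phi -61.2 r 0.0669
side line 421 [ 0.6871 -0.0199] phi -3.1 r 0.1143
side line 2277 [0.6394 0.0756] phi -56.8 r 0.1213
side line 459 [0.6455 0.052 ] phi -47.1 r 0.1065
```

```bash
cat >> h.py <<'E'
def fine():
    cc=cam("side"); px,half=1120,.14; s=2*half/px; I=ortho(None,C0,half,px,.2,cc).min(2).astype(float)
    yy,xx=np.mgrid[:px,:px]; x=C0[0]+half-yy*s; y=C0[1]+half-xx*s
    def fit(w,m):
        w=w*m; W=w.sum(); c=np.array([(w*x).sum(),(w*y).sum()])/W; d=np.stack([x-c[0],y-c[1]],-1)
        S=np.einsum('ij,ijk,ijl->kl',w,d,d)/W; v=np.linalg.eigh(S)[1][:,1]; return c,v*np.sign(v[0])
    Lc,Lv=fit(np.clip(130-I,0,80),np.hypot(x-.6871,y+.0199)<.0165*1) if 0 else fit(np.clip(130-I,0,80),(x>.673)&(x<.703)&(abs(y+.0199)<.009))
    k,l,st,ce=cv2.connectedComponentsWithStats(((I>120)&(np.hypot(x-C0[0],y-C0[1])>.066)&(np.hypot(x-C0[0],y-C0[1])<.0905)).astype(np.uint8))
    best=min(range(1,k),key=lambda i:abs(np.hypot(x[int(ce[i][1]),int(ce[i][0])]-C0[0],y[int(ce[i][1]),int(ce[i][0])]-C0[1])-.0788)+(0 if 900<st[i,4]<3500 else 1))
    m=cv2.dilate((l==best).astype(np.uint8),np.ones((9,9)))
    Mc,Mv=fit(np.clip(I-80,0,150),m)
    a=lambda v:np.degrees(np.arctan2(-v[1],v[0])).round(2)
    lat=(Mc-Lc)@np.array([Lv[1],-Lv[0]])
    print("line",Lc.round(4),a(Lv),"mark",Mc.round(4),a(Mv),"lateral mm (cw +) from line axis",(lat*1e3).round(2),"deg",np.degrees(lat/.078).round(2),"| via C0: line",a(Lc-C0),"mark",a(Mc-C0))
    C=Lc-.1130*Lv; print("centre from line",C.round(4))
E
python3 -c "
from h import *
fine();fine()"
```

```text
line [ 0.6873 -0.0199] -3.86 mark [ 0.6516 -0.0185] -5.49 lateral mm (cw +) from line axis -3.71 deg -2.73 | via C0: line -3.08 mark -5.42
centre from line [ 0.5746 -0.0275]
line [ 0.6874 -0.0199] -3.82 mark [ 0.6516 -0.0185] -5.5 lateral mm (cw +) from line axis -3.69 deg -2.71 | via C0: line -3.08 mark -5.42
centre from line [ 0.5746 -0.0274]
```

```bash
python3 -m crank '[[[0.6,-0.2,0],0.8,255],[[1.3,-0.4,0],1.6,255],[[1.3,-0.4,0],1.6,255],[[1.3,-0.4,0],1.6,255]]'; python3 -c "
from h import *
fine();fine()"
```

```text
time: 11.75
eef_pos: [0.5324, -0.0019, 0.1554]
tcp_rot: [0.959, 0.282, -0.002, 0.0]
contact_force: [-3.7, -4.2, 2.8]
opening: 0.003
finger_force: 2.8
line [ 0.6873 -0.0199] -3.82 mark [ 0.6517 -0.0204] -5.49 lateral mm (cw +) from line axis -1.81 deg -1.33 | via C0: line -3.08 mark -4.06
centre from line [ 0.5746 -0.0274]
line [ 0.6873 -0.0199] -3.88 mark [ 0.6517 -0.0204] -5.24 lateral mm (cw +) from line axis -1.86 deg -1.37 | via C0: line -3.07 mark -4.06
centre from line [ 0.5746 -0.0275]
```

```bash
python3 -m crank '[[[0.5,-0.1,0],0.6,255],[[0.9,-0.2,0],1.1,255],[[0.9,-0.2,0],1.1,255],[[0.9,-0.2,0],1.1,255]]'; python3 -c "
from h import *
fine();mark(save='pics/m2.png')
I=cv2.imread('pics/m2.png');cv2.imwrite('pics/m3.png',cv2.resize(I[0:200,180:380],(600,600),interpolation=cv2.INTER_CUBIC))"
```

```text
time: 12.25
eef_pos: [0.5329, -0.0011, 0.1554]
tcp_rot: [0.962, 0.273, -0.003, 0.0]
contact_force: [-4.2, -3.8, 3.4]
opening: 0.001
finger_force: 2.9
line [ 0.6873 -0.0198] -3.89 mark [ 0.6517 -0.022 ] -4.9 lateral mm (cw +) from line axis -0.3 deg -0.22 | via C0: line -3.08 mark -2.93
centre from line [ 0.5746 -0.0275]
side white 475 [ 0.6517 -0.022 ] phi -2.9 r 0.0788
side white 234 [ 0.64   -0.0374] phi 9.6 r 0.068
side white 596 [0.6306 0.0077] phi -30.3 r 0.0668
side white 749 [ 0.6258 -0.0667] phi 37.7 r 0.0667
side white 107 [0.6052 0.0326] phi -61.2 r 0.0669
side line 420 [ 0.6871 -0.0199] phi -3.1 r 0.1142
side line 2270 [0.6393 0.0756] phi -56.9 r 0.1213
side line 458 [0.6455 0.0522] phi -47.1 r 0.1066
```

View pics/m3.png

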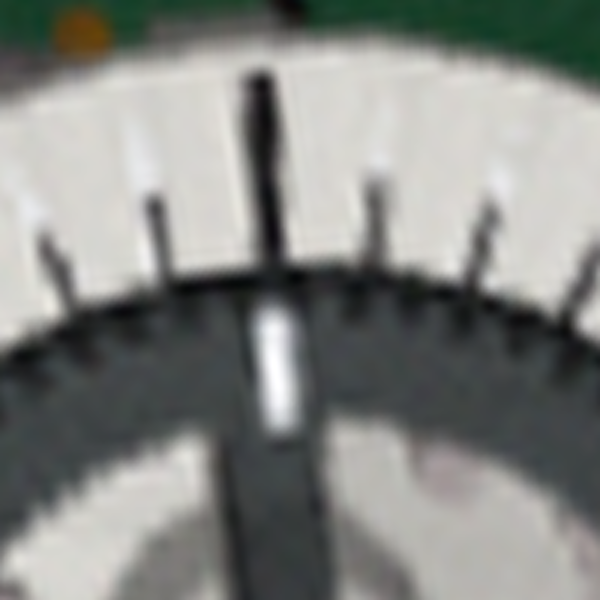

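The white mark (275,370) lies in line with the long line (265,180 to 270,260). Next: back the finger off the spoke, lift out and retreat.

```bash
python3 -m crank '[[[-2,0.5,0],0,255],[[-4,1.5,0],0,255],[[-4,1.5,0],0,255],[[-4,1.5,-15],0,255],[[-4,1.5,-45],0,255],[[-4,1.5,-85],0,255],[[-4,1.5,-125],0,255],[[-4,1.5,-150],0,255],[[-4,1.5,-150],0,255]]'; python3 -c "
from h import *
show();fine();s=get_state();M=R.from_quat(s['tcp_rot']).as_matrix();print((M.T@(np.array([.46,.2,.30])-s['eef_pos'])*1e3).round())"
```

```text
time: 13.25
eef_pos: [0.5343, -0.0038, 0.3121]
tcp_rot: [0.962, 0.271, 0.005, 0.002]
contact_force: [0.5, 0.5, -0.3]
opening: -0.001
finger_force: 0.0
t 13.25 p [ 0.5343 -0.0038  0.3121] F [ 0.5  0.5 -0.3] q6 0.82
line [ 0.6873 -0.0199] -3.99 mark [ 0.6517 -0.022 ] -4.71 lateral mm (cw +) from line axis -0.36 deg -0.26 | via C0: line -3.07 mark -2.91
centre from line [ 0.5746 -0.0277]
[  44. -212.    8.]
```

Mark unchanged after retreating. I'll move the hand aside so the top camera can cross-check.

```bash
python3 -m crank '[[[8,-40,0],0,255],[[16,-80,0],0,255],[[25,-120,0],0,255],[[33,-160,0],0,255],[[42,-200,0],0,255],[[44,-212,0],0,255],[[44,-212,0],0,255],[[44,-212,0],0,255]]'; python3 -c "
from h import *
show();fine();mark('top');
F=cam('top')[0];cv2.imwrite('pics/t9.png',cv2.resize(F[110:240,260:440],(780,563)))"
```

```text
time: 14.1
eef_pos: [0.4587, 0.1995, 0.3042]
tcp_rot: [0.963, 0.271, -0.001, 0.0]
contact_force: [0.2, 0.2, 0.3]
opening: 0.001
finger_force: 0.0
t 14.1 p [0.4587 0.1995 0.3042] F [0.2 0.2 0.3] q6 1.23
line [ 0.6874 -0.0199] -3.86 mark [ 0.6518 -0.022 ] -4.83 lateral mm (cw +) from line axis -0.29 deg -0.21 | via C0: line -3.07 mark -2.92
centre from line [ 0.5746 -0.0275]
top white 444 [ 0.6521 -0.0201] phi -4.3 r 0.0793
top white 207 [0.5523 0.0375] phi -108.1 r 0.0668
top white 215 [ 0.516  -0.0614] phi 148.1 r 0.0671
top white 431 [ 0.5087 -0.0219] phi -176.4 r 0.0644
top line 379 [ 0.6873 -0.0181] phi -3.9 r 0.1146
```

View pics/t9.png

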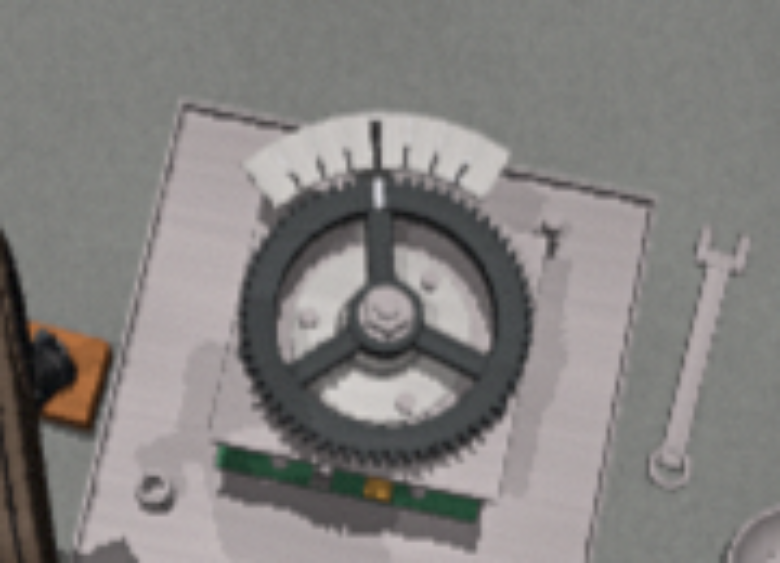

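The top view confirms it: mark (380,193) and long line (375,145) are in line within about 0.4°, and the hand is clear. Handing in.

```bash
python3 -c "
from plant import ctrl
print(ctrl.sign_off())"
```

```text
the job is handed in; nothing more can be done
None
```

The gear was pushed about 117° clockwise and never turned back; its white line now stands within about 0.4° of the long line in both cameras. The hand is clear, no other part was handled, and the job was handed in at about 14 s.

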